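Tuck the repair strip under the lapped sheet and hold it down

ROBOT

A 7-joint arm with a two-finger parallel gripper is mounted at the origin on a cart in front of the work surface, level with it; the furniture and walls round the work are solid. World frame = base frame: x ahead of the robot, y to its left, z up, the work surface at z = 0. Lengths are in m, angles in rad, forces in N, time in s.
With the tool pointing down it reaches from about 0.425 to 0.925 m from the base axis. Payload 6.8 kg.
Tool frame: the origin (TCP) lies midway between the tips of the shut fingers; the grasp point (between the pads) lies r.grasp_offset behind it (r.grasp_offset is the distance from the TCP to the grasp point, in m); z points along the fingers, y is the direction in which the jaws open and shut (so a half turn about z gives the same grasp; the last joint's range is limited). The gripper opens to 85 mm and grips with 20 to 120 N. Pads are 22 mm wide; open, the fingers measure 114 mm over their backs; the gripper's body (76 mm by 85 mm) begins 54 mm behind the grasp point. The pads swing forward as they close: fully open they stand 13 mm farther back than shut.
Start: joints at [1.237, 0.477, 0.022, 1.555, -0.011, 1.109, -0.083], TCP at [0.151, -0.658, 0.231] pointing down, gripper open.
Joint ranges: [-2.96, 2.96], [-0.34, 2.1], [-1.41, 1.46], [0.24, 2.44], [-1.37, 4.51], [0.17, 1.92], [-2.96, 2.96]. Speed limits (rad/s): [2.39, 2.39, 3.14, 3.14, 3.14, 3.14, 3.14].

INTERFACE

Orientations are given as a rotation vector (axis times angle).
In Python, from bench import r gives the robot as it stands. The module is installed in compiled form; this text tells all that it offers.
- The arm moves only by the tool send_rows, never from a script. Its argument "moves" is one flat list of numbers, 4 for each row, row after row: the shift along the tool's x, y, z in mm, then the turn about the tool's z in degrees. A call has 1 to 8 rows; each row is the pose to reach, as a shift and turn from the pose commanded when the call began, along the tool's axes at that moment; what a row does not reach only later rows make up. A row lasts 1/8 s, in which the tool goes at most 62.5 mm and 10.7 degrees, less where a joint would pass 70% of its speed; a pose out of reach is approached as far as the arm can. A call with a gripper value outside its range is refused whole. "hand" is the closure, from 0 (fully open) to 1 (shut), set as the call begins (left out, the last holds). The fingers move at their own pace and stop on an object; "newtons" is the grip in N (left out, the last holds). Time passes only in rows, so rows that repeat a pose let the fingers close. It gives the time, the measured TCP pose, the force and the opening at its end, in the units of the state.
- r.get_obs(): the state, without advancing time (a new reading comes with each control period).
- r.grab_frame(name): name is "scene" or "top" or "wrist"; returns a dict with "img" (384x512x3 uint8, red, green, blue), "mtx" (3x3 intrinsics, pixels), "world_to_cam" (4x4, takes a point from world to camera coordinates). Camera axes: x right, y up, looking along -z (the intrinsics and any distortion apply to the point x, -y, -z); pixel columns grow to the right and rows downward; lengths in m; the calibration is good to about 2 mm. A picture is of the moment at which its call begins. There is no depth.
- r.hand_in(): hands the job in, once; it reports no verdict.
The state is a dict: "clock": time; "joints": joint angles; "qvel": joint speeds; "tau": joint torques, N m; "tcp_pos": TCP position; "orientation": TCP orientation; "contact_force": force on the tool from outside, world axes, zero at the start; "moment": the same for the moment, N m; "grip_width": finger opening in m.
Only numpy, scipy, OpenCV 4.12 (cv2) and the standard library are available. Lean on these libraries where they do the work, as an engineer would, in place of code of your own. Each camera call takes 0.05 s, during which the arm holds its last target.

TASK

Clear the two wooden offcuts off the plywood jig board into the scrap tray. Then take the aluminium strip by its upstand, slide its flat edge in under the hinged lap sheet, centred and square, fully home against the stop bar, without lifting the sheet, and finish still gripping the strip and pressing it flat onto the board with about 10 N. Leave the tape roll, the sanding block and the can opener where they are.

Things in the scene. Friction and masses are not known exactly. Their poses are not given: they have to be found in the camera images.
- board: Fixed plywood jig board, 260 mm (x) by 200 mm (y), 18 mm thick; origin at the centre of its underside, on the trolley top. +x points away from the robot, the way the strip is pushed in. Across its far end lies a dark steel stop bar 190 mm long, 6 mm high, near face (the stop) at board x = +100 mm, with an ear at each end (y = +-90 mm) reaching 36 mm above the board's underside.
- lap (a joint): Hinge of the lap sheet, rad: 0 = flat (as at the start, its lowest), growing as its near edge lifts. Steel sheet 3 mm thick, 165 mm wide, centred on the board, hinged over the stop bar at board x = +117 mm; flat part from there to x = +50 mm, with its underside 6.5 mm above the board's top. A weak spring holds it down: about 3 N upward at the near edge starts to lift it.
- lap_lip (a point): Middle of the near end of the lap's flat part, on its underside: mouth of the slot (board x = +50 mm, y = 0), which is 6.5 mm high, 50 mm deep to the stop, open at both ends. On the near side of it a turned-up lead-in flares at 30 degrees to board x = +35 mm, where its underside is about 16 mm above the board's top.
- strip: Loose aluminium strip, about 150 g: a plate 100 mm (x) by 130 mm (y) by 4 mm thick with a solid upstand along its near edge (x = -50 to -40 mm), 10 mm thick, 130 mm long, top 38 mm above the underside. Origin at the centre of the plate's underside; +x points from the upstand to the edge that goes under the lap. It lies on the trolley.
- strip_edge (a point): Middle of the strip's leading edge, at the underside of the plate (strip x = +50 mm). When home it is at board x = +100 mm, y = 0, on the board's top (18 mm above the board's origin), and the strip has the board's yaw.
- strip_grip (a point): Grip point in the middle of the upstand, 27 mm above the strip's underside (strip x = -45 mm); pinch the 10 mm thickness, closing along strip x.
- offcut_step: Loose wooden offcut on the board, a stepped block 48 mm (x) by 26 mm (y); 14 mm high, and 24 mm high from x = -24 to +4 mm. Origin at the centre of its underside. Grip across y at the high part (x = -10 mm).
- offcut_notch: Loose wooden offcut on the board, a block 40 mm (x) by 28 mm (y) by 26 mm high with a groove along x in its top. Origin at the centre of its underside. Grip across y.
- tray: Fixed open grey scrap tray, 160 mm (x) by 130 mm (y) outside, walls 4 mm with an 8 mm outward rim, 55 mm high, floor 4 mm thick; origin at the centre of its underside.
- tape_roll: Bystander: roll of masking tape lying flat, 104 mm across, 24 mm high; origin at the centre of its underside.
- sanding_block: Bystander: dark sanding block, 64 x 118 x 31 mm; origin at the centre of its underside.
- can_opener: Bystander: flat steel can opener, 15 x 132 x 9 mm; origin at the centre of its underside.

How it is judged:
On the way, in this order (a step that is already met when the one before it is completed fails the run):
1. both offcuts lie in the scrap tray (x of offcut_step in the frame of tray between -0.078 and 0.078 m and y of offcut_step in the frame of tray between -0.063 and 0.063 m and z of offcut_step in the frame of tray between -0.01 and 0.045 m and x of offcut_notch in the frame of tray between -0.078 and 0.078 m and y of offcut_notch in the frame of tray between -0.063 and 0.063 m and z of offcut_notch in the frame of tray between -0.01 and 0.045 m), for 0.2 s.
2. the strip's edge is under the lap sheet, in the slot (x of strip_edge in the frame of board above 0.06 m and z of strip_edge in the frame of board below 0.0235 m and y of strip_edge in the frame of board between -0.04 and 0.04 m and value of joint lap below 0.1 rad), for 0.1 s.
At the end, for the whole second after the job is handed in: Offcuts in the tray; strip edge within 8 mm of the stop bar, 12 mm of the centre line, square to 0.06 rad, flat on the board (2.5 mm, 0.035 rad); lap down (under 0.05 rad); strip still gripped (fingers over 3 N), pressed on the board with over 5 N, at rest (all of step 1 and x of strip_edge in the frame of board between 0.092 and 0.106 m and y of strip_edge in the frame of board between -0.012 and 0.012 m and angle between the x axis of strip and the x axis of board, either way round below 0.06 rad and z of strip_edge in the frame of board between 0.015 and 0.0205 m and z of strip_grip in the frame of board between 0.042 and 0.0475 m and angle between strip's own z axis and vertical below 0.035 rad and value of joint lap below 0.05 rad and contact force between strip and board above 5 N and contact force between the fingers and strip above 3 N and linear speed of strip below 0.02 m/s); the arm keeps its last pose, push and grip.
It fails at once if the lap sheet is lifted (over 0.12 rad, some 8 mm at its near edge) (value of joint lap above 0.12 rad).
It fails at once if the masking tape roll is moved by more than 30 mm (distance of tape_roll from where it was at the start of the episode above 0.03 m).
It fails at once if the sanding block is moved by more than 30 mm (distance of sanding_block from where it was at the start of the episode above 0.03 m).
It fails at once if the can opener is moved by more than 30 mm (distance of can_opener from where it was at the start of the episode above 0.03 m).
It also fails if it takes over 70 s, if anything falls off the work surface, if the arm or the gripper's body presses on something with over 40 N, if the wrist force passes 120 N, or if a joint passes its speed limit or range.

## Working session

There is one attempt and no reset: what is moved stays moved. The work goes in short steps, Python scripts to look and compute and a tool call to move; the robot and the scene stay as the last step left them, time stands still between calls to the robot, and variables do not carry over. Pictures are saved under pics/ and viewed, and the job is handed in when it is done.

Besides the shell and the picture viewer there is one more tool, called after "Call:" as name(argument=value, ...) on one line, values as JSON. send_rows: Moves the arm, as the interface text tells. Its arguments: {"type":"object","properties":{"moves":{"type":"array"},"hand":{"type":"number"},"newtons":{"type":"number"}},"required":["moves"]}

```bash
mkdir -p pics; python3 - <<'E'
from bench import r
import cv2,numpy as np
print(r.grasp_offset,r.get_obs())
for n in("scene","top","wrist"):
    f=r.grab_frame(n);cv2.imwrite(f"pics/{n}0.png",f["img"][:,:,::-1]);np.savez(f"{n}0.npz",**f)
    print(n,f["mtx"].tolist(),f["world_to_cam"].round(4).tolist(),f.keys())
E
```

```text
0.0187 {'clock': 0.0, 'joints': array([ 1.23690124,  0.4777765 ,  0.02231494,  1.55646744, -0.01148301,
        1.10930367, -0.0830996 ]), 'qvel': array([-2.00940848e-03,  5.33515346e-04,  1.17398421e-03, -7.83091093e-05,
       -1.63018778e-04,  1.35478330e-03,  1.33042700e-03]), 'tau': array([-1.63935107e-03, -5.96456265e+01,  1.60741836e+00, -2.81199056e+01,
        1.24703109e-02,  9.26051434e-03,  1.25069900e-05]), 'tcp_pos': array([ 0.15097999, -0.65728085,  0.23033432]), 'orientation': array([-3.11980060e+00, -3.53803209e-01,  5.39409058e-04]), 'contact_force': array([ 0.38286882,  0.39488774, -0.15983492]), 'moment': array([ 0.00692919, -0.0022985 ,  0.05310493]), 'grip_width': 0.08519233575352499}
scene [[373.532279173461, 0.0, 258.6892891041128], [0.0, 373.532279173461, 191.000344574261], [0.0, 0.0, 1.0]] [[-0.8286, -0.5593, 0.0235, 0.5017], [0.285, -0.3854, 0.8776, -0.2207], [-0.4818, 0.7339, 0.4788, -0.7566], [0.0, 0.0, 0.0, 1.0]] dict_keys(['img', 'mtx', 'world_to_cam'])
top [[408.44339380266024, 0.0, 252.78613989923838], [0.0, 408.44339380266024, 190.89804895069048], [0.0, 0.0, 1.0]] [[-0.0535, -0.9986, 0.0002, 0.0378], [0.9775, -0.0523, 0.2042, -0.5818], [-0.2039, 0.0111, 0.9789, -1.0491], [0.0, 0.0, 0.0, 1.0]] dict_keys(['img', 'mtx', 'world_to_cam'])
wrist [[301.7637647987349, 0.0, 253.86642761417266], [0.0, 301.7637647987349, 189.77761916786608], [0.0, 0.0, 1.0]] [[0.2228, -0.9749, -0.0006, -0.675], [0.9348, 0.2138, -0.2834, 0.0357], [0.2764, 0.0626, 0.959, -0.3785], [0.0, 0.0, 0.0, 1.0]] dict_keys(['img', 'mtx', 'world_to_cam'])
```

View pics/top0.png

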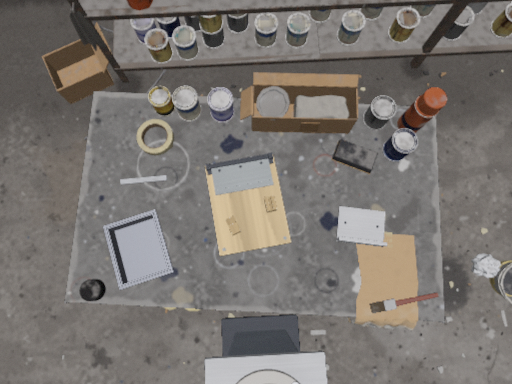

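View pics/scene0.png

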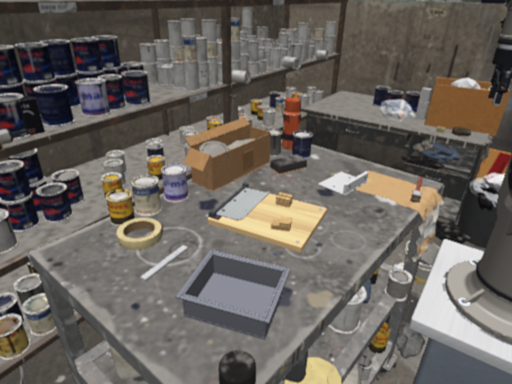

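View pics/wrist0.png

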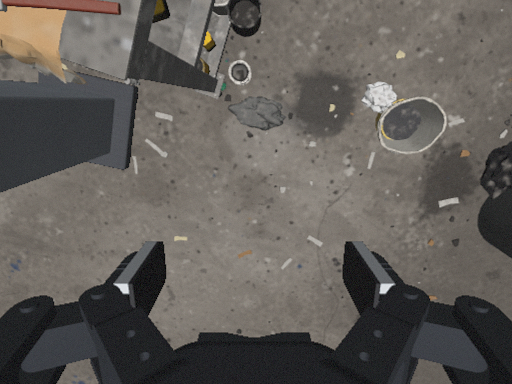

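The top view shows the board at about (248,203), offcuts at (233,226) and (270,204), the tray at (139,249) and the strip at (361,225). I'll zoom in next.

```bash
python3 - <<'E'
import cv2,numpy as np
im=cv2.imread("pics/top0.png")
def c(x0,y0,x1,y1,s,n):
    a=cv2.resize(im[y0:y1,x0:x1],None,fx=s,fy=s,interpolation=cv2.INTER_CUBIC)
    for x in range((x0+9)//10*10,x1,10):
        cv2.line(a,(int((x-x0+.5)*s),0),(int((x-x0+.5)*s),6 if x%50 else 14),(0,0,255),1)
    for y in range((y0+9)//10*10,y1,10):
        cv2.line(a,(0,int((y-y0+.5)*s)),(6 if y%50 else 14,int((y-y0+.5)*s)),(0,0,255),1)
    cv2.imwrite(n,a)
c(195,145,305,260,5,"pics/cb.png"); c(325,195,400,255,8,"pics/cs.png"); c(95,200,185,295,6,"pics/ct.png")
E
```

```text
(no output)
```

View pics/cb.png

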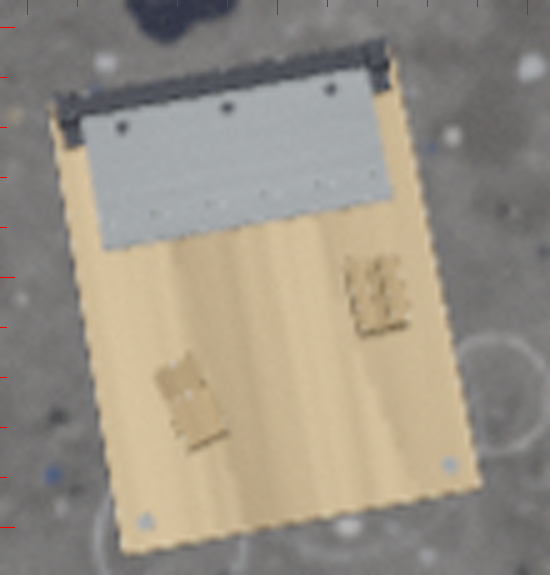

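View pics/cs.png

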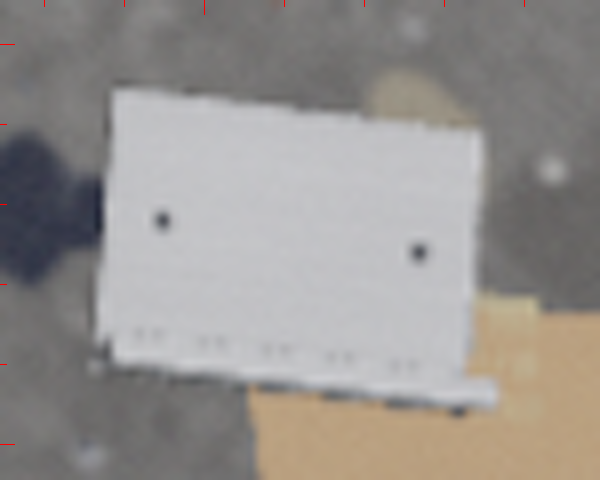

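View pics/ct.png

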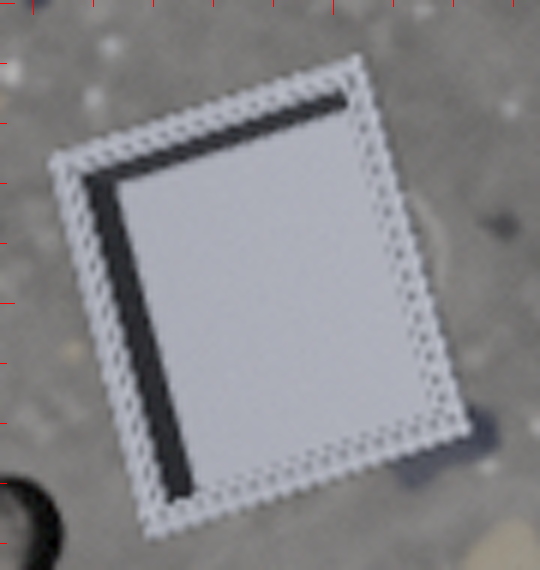

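```bash
cat > h.py <<'E'
import cv2,numpy as np
def ray(f,px,z):
    K=f["mtx"];T=f["world_to_cam"];R=T[:3,:3];t=T[:3,3]
    C=-R.T@t
    d=np.linalg.inv(K)@np.array([px[0],px[1],1.]); d=np.array([d[0],-d[1],-d[2]]); d=R.T@d
    return C+d*(z-C[2])/d[2]
def proj(f,P):
    K=f["mtx"];T=f["world_to_cam"];p=T[:3,:3]@np.asarray(P)+T[:3,3];q=K@np.array([p[0],-p[1],-p[2]]);return q[:2]/q[2]
def crop(img,x0,y0,x1,y1,s,n):
    a=cv2.resize(img[y0:y1,x0:x1,::-1],None,fx=s,fy=s,interpolation=cv2.INTER_CUBIC)
    for x in range((x0+9)//10*10,x1,10):
        cv2.line(a,(int((x-x0+.5)*s),0),(int((x-x0+.5)*s),6 if x%50 else 14),(0,0,255),1)
    for y in range((y0+9)//10*10,y1,10):
        cv2.line(a,(0,int((y-y0+.5)*s)),(6 if y%50 else 14,int((y-y0+.5)*s)),(0,0,255),1)
    cv2.imwrite(n,a)
E
python3 - <<'E'
from h import *
f=np.load("top0.npz")
T=f["world_to_cam"];print("cam",-T[:3,:3].T@T[:3,3])
def g(x0,y0,s,pts,z):
    o=[]
    for p in pts:
        P=ray(f,((p[0]+.5)/s-.5+x0,(p[1]+.5)/s-.5+y0),z);o.append(P[:2]);print(p,z,P.round(4))
    return o
print("board near L,R, left edge, right edge");b=g(195,145,5,[(123,553),(481,485),(65,180),(412,145)],.018)
for u,v in((1,0),(2,0),(3,1)):
    d=b[v]-b[u];print(np.degrees(np.arctan2(d[1],d[0])),np.linalg.norm(d))
print("lap near L,R, ");l=g(195,145,5,[(104,249),(393,197)],.032)
d=l[0]-l[1];print(np.degrees(np.arctan2(d[1],d[0])),np.linalg.norm(d),(l[0]+l[1])/2)
print("step");g(195,145,5,[(153,375),(192,352),(228,430),(190,446)],.040)
print("notch");n=g(195,145,5,[(345,258),(402,253),(410,322),(360,332)],.044)
print("strip far");s=g(325,195,8,[(112,88),(483,130)],.004);d=s[0]-s[1];print(np.degrees(np.arctan2(d[1],d[0])),np.linalg.norm(d),(s[0]+s[1])/2)
print("strip up");s=g(325,195,8,[(113,365),(495,406)],.038);d=s[0]-s[1];print(np.degrees(np.arctan2(d[1],d[0])),np.linalg.norm(d),(s[0]+s[1])/2)
print("tray");t=g(95,200,6,[(50,158),(360,57),(470,430),(152,538)],.055);print(np.mean(t,0));
for u,v in((0,1),(3,2),(3,0),(2,1)):
    d=t[v]-t[u];print(np.degrees(np.arctan2(d[1],d[0])),np.linalg.norm(d))
E
```

```text
cam [0.35688674 0.01898336 1.14579562]
board near L,R, left edge, right edge
(123, 553) 0.018 [0.4175 0.1074 0.018 ]
(481, 485) 0.018 [ 0.444  -0.0906  0.018 ]
(65, 180) 0.018 [0.6284 0.1325 0.018 ]
(412, 145) 0.018 [ 0.6383 -0.0653  0.018 ]
97.60764265221728 0.19969397897262342
-173.19488087415033 0.21235014008440792
-172.59486067576367 0.19595075289680974
lap near L,R, 
(104, 249) 0.032 [0.5844 0.1107 0.032 ]
(393, 197) 0.032 [ 0.6054 -0.0517  0.032 ]
97.36842228814872 0.16372869583000604 [0.59494449 0.02947713]
step
(153, 375) 0.04 [0.5114 0.0858 0.04  ]
(192, 352) 0.04 [0.5229 0.064  0.04  ]
(228, 430) 0.04 [0.4792 0.0464 0.04  ]
(190, 446) 0.04 [0.4716 0.0673 0.04  ]
notch
(345, 258) 0.044 [ 0.5699 -0.0224  0.044 ]
(402, 253) 0.044 [ 0.571  -0.0539  0.044 ]
(410, 322) 0.044 [ 0.5324 -0.0558  0.044 ]
(360, 332) 0.044 [ 0.5284 -0.0282  0.044 ]
strip far
(112, 88) 0.004 [ 0.5393 -0.2345  0.004 ]
(483, 130) 0.004 [ 0.5173 -0.364   0.004 ]
80.35652218120346 0.13133073678641238 [ 0.52826066 -0.29924576]
strip up
(113, 365) 0.038 [ 0.4393 -0.2182  0.038 ]
(495, 406) 0.038 [ 0.4187 -0.3454  0.038 ]
80.80316803275862 0.12887991620782285 [ 0.42898226 -0.28177187]
tray
(50, 158) 0.055 [0.5098 0.4128 0.055 ]
(360, 57) 0.055 [0.5481 0.2743 0.055 ]
(470, 430) 0.055 [0.3804 0.2271 0.055 ]
(152, 538) 0.055 [0.3419 0.3652 0.055 ]
[0.44504294 0.31984157]
-74.53299650326828 0.14366588340028036
-74.40249055628135 0.14336692152099645
15.833081405199383 0.17449826937325144
15.735299519741448 0.17417006223000572
```

```bash
cat >> h.py <<'E'
from scipy.spatial.transform import Rotation as Ro
def to(tgt,yaw):
    from bench import r
    o=r.get_obs();R=Ro.from_rotvec(o["orientation"]).as_matrix()
    y=np.degrees(np.arctan2(R[1,0],R[0,0]))
    d=R.T@(np.array(tgt)-o["tcp_pos"])*1000
    t=-(yaw-y); t=(t+180)%360-180
    print("t",round(o["clock"],2),"tcp",o["tcp_pos"].round(4),"yaw",round(y,2),"F",o["contact_force"].round(1),"w",round(o["grip_width"],4),"j7",o["joints"][6].round(2))
    print("  shift",d.round(1),"turn",round(t,1))
E
python3 - <<'E'
from h import *
to((.45,-.35,.23),22.5)
to((.48,.05,.20),22.5)
E
```

```text
t 0.15 tcp [ 0.151  -0.6574  0.2306] yaw 12.94 F [ 0.9 -0.1 -0.3] w 0.0854 j7 -0.08
  shift [ 360.2 -232.7    0.9] turn -9.6
t 0.15 tcp [ 0.151  -0.6574  0.2306] yaw 12.94 F [ 0.9 -0.1 -0.3] w 0.0854 j7 -0.08
  shift [ 479.  -615.8   31.4] turn -9.6
```

Call:
send_rows(moves=[51,-33,0,0,102,-66,0,0,153,-99,0,0,204,-132,0,0,255,-165,0,0,306,-198,0,-4,360,-232,0,-9.6,376,-280,0,-9.6], hand=0, newtons=40)

```text
clock: 1.15
tcp_pos: [0.4578, -0.2983, 0.2312]
orientation: [-3.08, -0.62, -0.003]
contact_force: [0.2, 0.8, -0.2]
grip_width: 0.0852
```

```bash
python3 - <<'E'
from h import *
to((.475,.055,.20),22.5)
E
```

```text
t 1.15 tcp [ 0.4578 -0.2983  0.2312] yaw 22.77 F [ 0.2  0.8 -0.2] w 0.0852 j7 -0.77
  shift [ 152.5 -319.1   31.4] turn 0.3
```

Call:
send_rows(moves=[25,-53,5,0,50,-106,10,0,75,-159,15,0,101,-212,20,0,127,-265,25,0,152,-319,31,0.3,152,-319,31,0.3])

```text
clock: 2.02
tcp_pos: [0.4725, 0.0573, 0.2002]
orientation: [-3.078, -0.619, -0.0]
contact_force: [-0.3, -1.1, 0.5]
grip_width: 0.0855
```

```bash
python3 - <<'E'
from h import *
from bench import r
f=r.grab_frame("wrist");np.savez("w1.npz",**f);cv2.imwrite("pics/w1.png",f["img"][:,:,::-1])
to((.488,.0625,.1),22.5)
E
```

```text
t 2.08 tcp [0.4726 0.0542 0.2001] yaw 22.52 F [ 0.6 -1.5 -0.4] w 0.0853 j7 -1.53
  shift [ 17.4  -1.7 100.1] turn 0.0
```

View pics/w1.png

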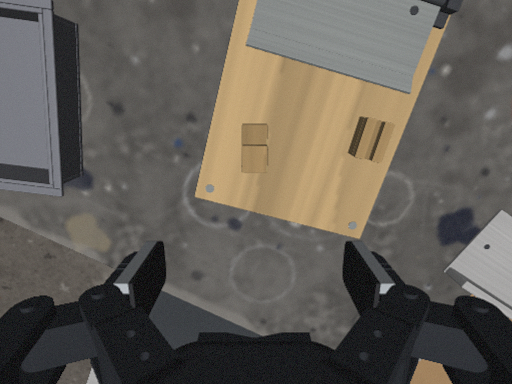

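The wrist view confirms the step's high part is the near one (centre about (255,159)). The notch is at (371,139), and its groove agrees with a yaw of about 5°.

```bash
python3 - <<'E'
from h import *
f=np.load("w1.npz")
crop(f["img"],235,105,405,180,4,"pics/w1c.png")
for p in((241,145),(268,145),(268,173),(242,173),(254.7,159)):print(p,ray(f,p,.042).round(4))
for p in((361,117),(394,124),(385,162),(349,155)):print(p,ray(f,p,.044).round(4))
E
```

```text
(241, 145) [0.4954 0.0801 0.042 ]
(268, 145) [0.5058 0.0553 0.042 ]
(268, 173) [0.4796 0.044  0.042 ]
(242, 173) [0.4693 0.0685 0.042 ]
(254.7, 159) [0.4877 0.0621 0.042 ]
(361, 117) [ 0.5653 -0.0164  0.044 ]
(394, 124) [ 0.5717 -0.049   0.044 ]
(385, 162) [ 0.5357 -0.0596  0.044 ]
(349, 155) [ 0.528 -0.023  0.044]
```

View pics/w1c.png

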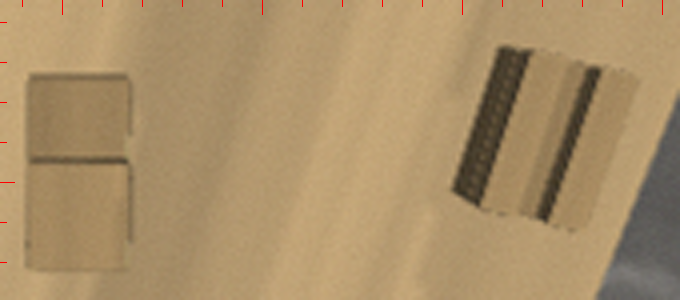

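```bash
python3 - <<'E'
from h import *
f=np.load("w1.npz")
P=[ray(f,p,.044)[:2] for p in((367.9,117.1),(394.6,122.6),(379.1,162.6),(354.6,156.4))]
print(np.round(P,4),np.mean(P,0));
for u,v in((3,0),(2,1)):
    d=P[u and v]-P[u];d=P[v]-P[u];print(np.degrees(np.arctan2(d[1],d[0])),np.linalg.norm(d))
to((.4877,.0622,.020),22.5)
E
```

```text
[[ 0.5677 -0.0225]
 [ 0.5731 -0.0489]
 [ 0.5329 -0.0545]
 [ 0.5289 -0.0288]] [ 0.5506624  -0.03866565]
9.146321455123418 0.039296407686360134
7.888010289659227 0.04065846188628825
t 2.08 tcp [0.4726 0.0542 0.2001] yaw 22.52 F [ 0.6 -1.5 -0.4] w 0.0853 j7 -1.53
  shift [ 17.   -1.5 180.1] turn 0.0
```

Call:
send_rows(moves=[10,-1,50,0,17,-1.5,105,0,17,-1.5,140,0,17,-1.5,165,0,17,-1.5,180,0,17,-1.5,180,0])

```text
clock: 2.82
tcp_pos: [0.4878, 0.0589, 0.0197]
orientation: [3.083, 0.604, -0.003]
contact_force: [-0.9, 0.6, -1.0]
grip_width: 0.0854
```

Call:
send_rows(moves=[0,0,0,0,0,0,0,0,0,0,0,0,0,0,0,0,0,0,0,0,0,0,0,0], hand=1, newtons=40)

```text
clock: 3.58
tcp_pos: [0.4887, 0.06, 0.021]
orientation: [3.082, 0.606, 0.002]
contact_force: [-0.5, -0.6, 7.1]
grip_width: 0.0253
```

```bash
python3 - <<'E'
from h import *
to((.4642,.3254,.13),16)
to((.4642,.3254,.022),16)
E
```

```text
t 3.58 tcp [0.4887 0.06   0.021 ] yaw 22.23 F [-0.5 -0.6  7.1] w 0.0253 j7 -1.73
  shift [  77.8 -254.9 -109. ] turn 6.2
t 3.58 tcp [0.4887 0.06   0.021 ] yaw 22.23 F [-0.5 -0.6  7.1] w 0.0253 j7 -1.73
  shift [  77.7 -255.    -1. ] turn 6.2
```

Call:
send_rows(moves=[0,0,-30,0,0,0,-80,0,10,-40,-109,0,28,-95,-109,3,46,-150,-109,6.2,64,-205,-109,6.2,77,-254,-109,6.2,77,-254,-109,6.2])

```text
clock: 4.58
tcp_pos: [0.4613, 0.3296, 0.1297]
orientation: [-3.106, -0.449, -0.0]
contact_force: [-0.8, 1.2, -0.9]
grip_width: 0.0254
```

Call:
send_rows(moves=[0,0,40,0,0,0,80,0,0,0,100,0,0,0,106,0,0,0,106,0])

```text
clock: 5.2
tcp_pos: [0.4638, 0.3243, 0.0239]
orientation: [-3.111, -0.438, -0.001]
contact_force: [-0.3, 0.5, 0.3]
grip_width: 0.0252
```

Call:
send_rows(moves=[0,0,0,0,0,0,0,0,0,0,0,0,0,0,0,0], hand=0.4)

```text
clock: 5.7
tcp_pos: [0.4635, 0.3242, 0.0235]
orientation: [-3.111, -0.438, -0.001]
contact_force: [0.3, 0.5, -0.4]
grip_width: 0.0513
```

```bash
python3 - <<'E'
from h import *
from bench import r
to((.4642,.3254,.10),16)
f=r.grab_frame("scene");crop(f["img"],150,220,330,345,4,"pics/s1.png")
E
```

```text
t 5.7 tcp [0.4635 0.3242 0.0235] yaw 16.03 F [ 0.3  0.5 -0.4] w 0.0513 j7 -2.32
  shift [  1.   -1.  -76.5] turn 0.0
```

View pics/s1.png

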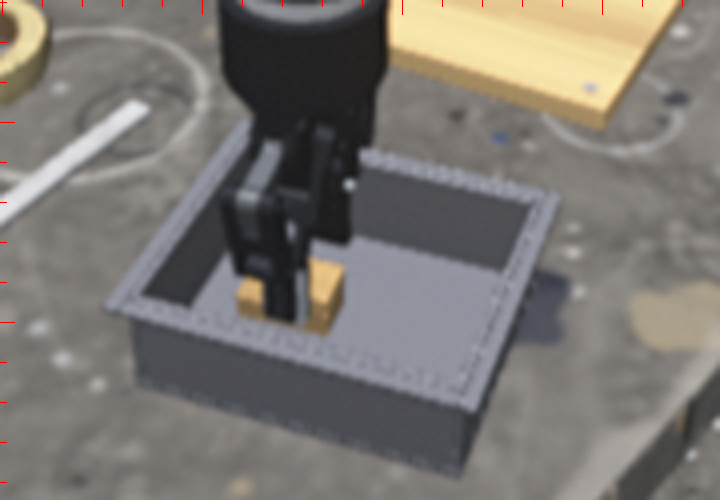

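The scene view shows the step block on the tray floor between the fingers, about (222,295). Next is the notch.

Call:
send_rows(moves=[0,0,-40,0,0,0,-80,0,0,0,-90,0])

```text
clock: 6.12
tcp_pos: [0.4646, 0.3253, 0.1159]
orientation: [-3.109, -0.438, -0.006]
contact_force: [0.2, 0.3, 1.0]
grip_width: 0.0515
```

```bash
python3 - <<'E'
from h import *
to((.5506,-.039,.11),8)
to((.5506,-.039,.02),8)
E
```

```text
t 6.12 tcp [0.4646 0.3253 0.1159] yaw 16.04 F [0.2 0.3 1. ] w 0.0515 j7 -2.25
  shift [-18.  373.9   5.2] turn 8.0
t 6.12 tcp [0.4646 0.3253 0.1159] yaw 16.04 F [0.2 0.3 1. ] w 0.0515 j7 -2.25
  shift [-18.3 374.   95.2] turn 8.0
```

Call:
send_rows(moves=[-3,50,0,0,-6,105,0,0,-9,160,0,4,-12,215,0,8,-15,270,0,8,-17,325,0,8,-18,373,5,8,-18,374,5,8], hand=0.15)

```text
clock: 7.12
tcp_pos: [0.549, -0.0455, 0.107]
orientation: [3.133, 0.208, -0.003]
contact_force: [-0.1, 0.2, 0.2]
grip_width: 0.0727
```

Call:
send_rows(moves=[0,0,0,0])

```text
clock: 7.25
tcp_pos: [0.5488, -0.0397, 0.1077]
orientation: [-3.133, -0.22, 0.002]
contact_force: [-0.2, -0.1, -0.3]
grip_width: 0.0727
```

```bash
python3 - <<'E'
from h import *
from bench import r
f=r.grab_frame("wrist");np.savez("w2.npz",**f);cv2.imwrite("pics/w2.png",f["img"][:,:,::-1])
to((.5506,-.039,.02),8)
E
```

```text
t 7.3 tcp [ 0.5489 -0.0388  0.1079] yaw 8.13 F [-0.5 -0.1 -0.2] w 0.0725 j7 -1.65
  shift [ 1.7  0.5 87.9] turn 0.1
```

View pics/w2.png

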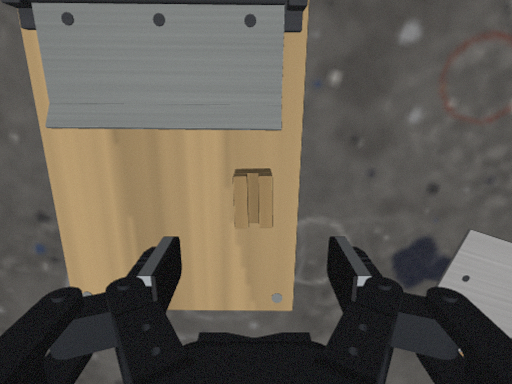

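The notch is centred and aligned in the view (233–273, 170–228). I'll descend, and use this frame to refine the board too.

Call:
send_rows(moves=[1.7,0.5,40,0,1.7,0.5,70,0,1.7,0.5,87,0,1.7,0.5,87,0])

```text
clock: 7.8
tcp_pos: [0.5503, -0.0394, 0.0205]
orientation: [-3.133, -0.223, 0.003]
contact_force: [-0.3, -0.2, 0.3]
grip_width: 0.0726
```

Call:
send_rows(moves=[0,0,0,0,0,0,0,0,0,0,0,0,0,0,0,0,0,0,0,0,0,0,0,0], hand=1)

```text
clock: 8.55
tcp_pos: [0.5521, -0.0405, 0.0225]
orientation: [3.134, 0.22, 0.003]
contact_force: [-0.3, 0.3, 6.5]
grip_width: 0.0275
```

```bash
python3 - <<'E'
from h import *
f=np.load("w2.npz")
crop(f["img"],15,110,315,320,2,"pics/w2a.png")
def L(ps,z):
    P=[ray(f,p,z)[:2] for p in ps];d=P[0]-P[1];print(np.round(P,4),np.mean(P,0).round(4),np.degrees(np.arctan2(d[1],d[0])).round(2),np.linalg.norm(d).round(4))
L([(48,128),(281,129)],.036)
L([(71,310),(293,310)],.018)
L([(306,20),(293,305)],.018)
L([(24,30),(70,305)],.018)
x=-.045
to((.445-.033*.962,.32-.033*.272,.13),16)
E
```

```text
[[ 0.5825  0.1092]
 [ 0.6044 -0.0517]] [0.5934 0.0287] 97.73 0.1624
[[ 0.4167  0.1089]
 [ 0.4447 -0.0909]] [0.4307 0.009 ] 97.97 0.2018
[[ 0.6781 -0.0585]
 [ 0.45   -0.09  ]] [ 0.564  -0.0742] 7.87 0.2303
[[0.6449 0.1338]
 [0.422  0.1096]] [0.5335 0.1217] 6.2 0.2242
t 8.55 tcp [ 0.5521 -0.0405  0.0225] yaw 8.02 F [-0.3  0.3  6.5] w 0.0275 j7 -1.71
  shift [ -88.2 -367.5 -107.9] turn -8.0
```

View pics/w2a.png

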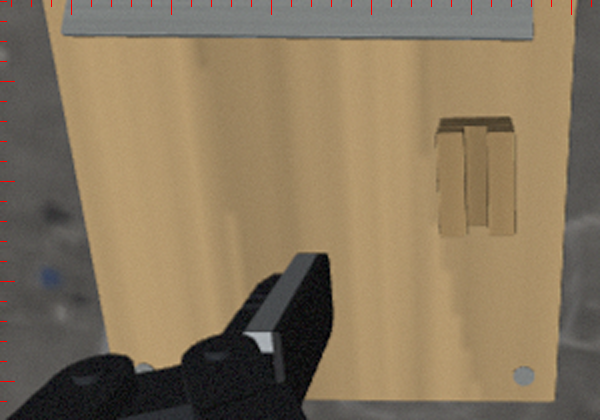

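Notch gripped (27.5 mm). Next I carry it to the tray.

Call:
send_rows(moves=[0,0,-30,0,0,0,-80,0,-8,-40,-108,0,-22,-95,-108,0,-36,-150,-108,0,-50,-205,-108,-3,-64,-260,-108,-6,-77,-315,-108,-8])

```text
clock: 9.55
tcp_pos: [0.4302, 0.262, 0.1297]
orientation: [-3.111, -0.44, -0.001]
contact_force: [1.2, 0.4, -0.2]
grip_width: 0.0272
```

Call:
send_rows(moves=[-11.5,-52.5,0,0,-11.5,-52.5,40,0,-11.5,-52.5,80,0,-11.5,-52.5,104,0,-11.5,-52.5,104,0])

```text
clock: 10.18
tcp_pos: [0.4042, 0.307, 0.0241]
orientation: [3.109, 0.438, -0.005]
contact_force: [0.1, -0.0, -0.1]
grip_width: 0.0271
```

```bash
python3 - <<'E'
from h import *
to((.4133,.311,.022),16)
E
```

```text
t 10.18 tcp [0.4042 0.307  0.0241] yaw 16.05 F [ 0.1 -0.  -0.1] w 0.0271 j7 -2.41
  shift [ 9.8 -1.4  2. ] turn 0.0
```

Call:
send_rows(moves=[6,0,0,0,6,0,0,0])

```text
clock: 10.42
tcp_pos: [0.4126, 0.3104, 0.0267]
orientation: [-3.11, -0.437, -0.004]
contact_force: [-0.1, -0.2, -0.5]
grip_width: 0.0272
```

Call:
send_rows(moves=[0,0,0,0,0,0,0,0,0,0,0,0,0,0,-40,0,0,0,-80,0,0,0,-120,0,0,0,-130,0], hand=0.4)

```text
clock: 11.3
tcp_pos: [0.4121, 0.3106, 0.1578]
orientation: [-3.109, -0.438, -0.006]
contact_force: [0.9, -0.6, -1.5]
grip_width: 0.051
```

```bash
python3 - <<'E'
from h import *
from bench import r
f=r.grab_frame("scene");crop(f["img"],150,220,330,345,4,"pics/s2.png")
to((.46,0.0,.2),16)
E
```

```text
t 11.35 tcp [0.412  0.3104 0.1577] yaw 16.03 F [0.7 0.  1.6] w 0.0509 j7 -2.27
  shift [-39.4 311.5 -42.8] turn 0.0
```

View pics/s2.png

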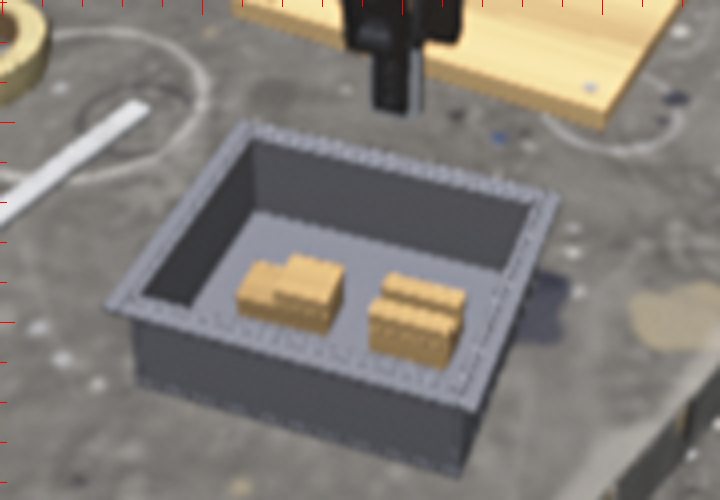

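Both offcuts sit flat in the tray, at crop (290,290) and (415,320). Now the strip.

Call:
send_rows(moves=[-5,40,-10,0,-11,90,-20,-9,-18,140,-30,-18,-24,190,-40,-27,-30,240,-43,-36,-35,290,-43,-45,-40,312,-43,-54,-44,350,-43,-64], hand=0)

```text
clock: 12.35
tcp_pos: [0.4645, -0.0395, 0.197]
orientation: [-2.398, -2.027, 0.002]
contact_force: [0.7, 0.1, 0.7]
grip_width: 0.0857
```

```bash
python3 - <<'E'
from h import *
to((.4345,-.2837,.15),80.6)
E
```

```text
t 12.35 tcp [ 0.4645 -0.0395  0.197 ] yaw 80.42 F [0.7 0.1 0.7] w 0.0857 j7 -0.35
  shift [-245.8   11.1   47. ] turn -0.2
```

Call:
send_rows(moves=[-50,2,10,0,-105,4,20,0,-160,7,30,0,-210,10,40,0,-245,11,47,0,-246,11,47,0,-246,11,47,0])

```text
clock: 13.22
tcp_pos: [0.4334, -0.2821, 0.1504]
orientation: [-2.404, -2.02, 0.0]
contact_force: [0.2, -0.1, 0.5]
grip_width: 0.0855
```

```bash
python3 - <<'E'
from h import *
from bench import r
f=r.grab_frame("wrist");np.savez("w3.npz",**f);cv2.imwrite("pics/w3.png",f["img"][:,:,::-1])
to((.4345,-.2837,.02),80.6)
E
```

```text
t 13.28 tcp [ 0.4338 -0.2817  0.1508] yaw 80.13 F [ 0.8  0.6 -0.4] w 0.0851 j7 0.13
  shift [ -2.    1.1 130.8] turn -0.5
```

View pics/w3.png

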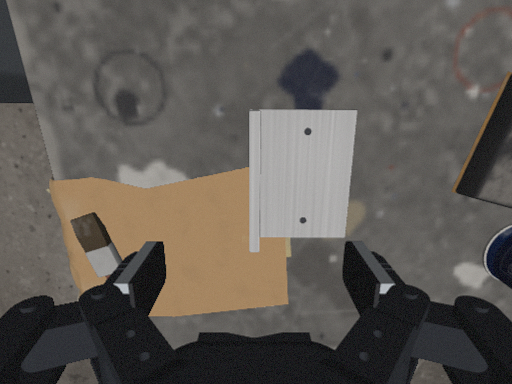

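```bash
python3 - <<'E'
from h import *
f=np.load("w3.npz")
crop(f["img"],235,100,365,260,4,"pics/w3a.png")
def L(ps,z):
    P=[ray(f,p,z)[:2] for p in ps];d=P[0]-P[1];print(np.round(P,4),np.mean(P,0).round(4),np.degrees(np.arctan2(d[1],d[0])).round(2),np.linalg.norm(d).round(4))
L([(249,111),(249,252)],.038)
L([(260,110),(260,251)],.038)
L([(356.5,110.5),(347,237)],.004)
E
```

```text
[[ 0.4408 -0.2191]
 [ 0.418  -0.3451]] [ 0.4294 -0.2821] 79.74 0.128
[[ 0.4498 -0.2199]
 [ 0.4283 -0.3459]] [ 0.4391 -0.2829] 80.33 0.1278
[[ 0.5382 -0.237 ]
 [ 0.5184 -0.3636]] [ 0.5283 -0.3003] 81.09 0.1282
```

View pics/w3a.png

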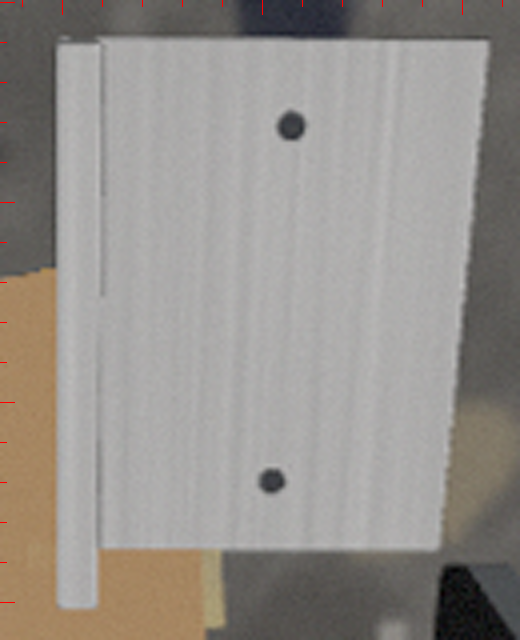

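```bash
python3 - <<'E'
from h import *
to((.4343,-.2827,.011),80.4)
E
```

```text
t 13.28 tcp [ 0.4338 -0.2817  0.1508] yaw 80.13 F [ 0.8  0.6 -0.4] w 0.0851 j7 0.13
  shift [ -1.    0.8 139.8] turn -0.3
```

Call:
send_rows(moves=[-1,1,40,-0.3,-1,1,80,-0.3,-1,1,110,-0.3,-1,1,130,-0.3,-1,1,139,-0.3,-1,1,139,-0.3])

```text
clock: 14.02
tcp_pos: [0.4348, -0.2834, 0.0123]
orientation: [-2.399, -2.028, -0.0]
contact_force: [0.0, -0.6, 0.8]
grip_width: 0.0856
```

Call:
send_rows(moves=[0,0,0,0,0,0,0,0,0,0,0,0,0,0,0,0,0,0,0,0,0,0,0,0,0,0,0,0], hand=1, newtons=70)

```text
clock: 14.9
tcp_pos: [0.4347, -0.2845, 0.0127]
orientation: [2.4, 2.026, 0.0]
contact_force: [-1.9, -0.0, 5.9]
grip_width: 0.0087
```

```bash
python3 - <<'E'
from h import *
from bench import r
f=r.grab_frame("wrist");np.savez("w4.npz",**f);cv2.imwrite("pics/w4.png",f["img"][:,:,::-1])
to((.4343,-.2827,.10),80.4)
E
```

```text
t 14.95 tcp [ 0.4347 -0.2845  0.0127] yaw 80.33 F [-1.6 -0.2  5.6] w 0.0088 j7 0.02
  shift [  1.7  -0.7 -87.3] turn -0.1
```

View pics/w4.png

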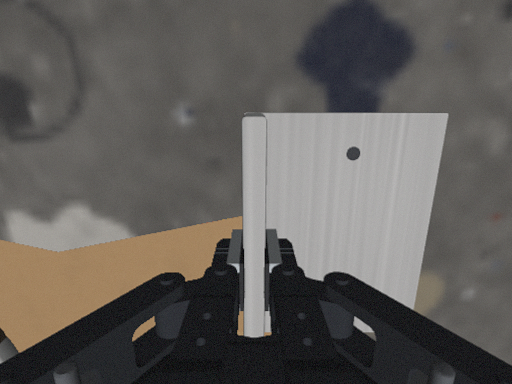

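Call:
send_rows(moves=[0,0,-15,0,0,0,-45,0,0,0,-75,0,0,0,-88,0,0,0,-88,0])

```text
clock: 15.58
tcp_pos: [0.4349, -0.2846, 0.1011]
orientation: [2.399, 2.025, 0.001]
contact_force: [-0.4, -0.6, -1.3]
grip_width: 0.009
```

```bash
python3 - <<'E'
from h import *
to((.4805,.0136,.10),97.6)
E
```

```text
t 15.57 tcp [ 0.4349 -0.2846  0.1011] yaw 80.33 F [-0.4 -0.6 -1.3] w 0.009 j7 0.09
  shift [301.7  -5.2   0.8] turn -17.3
```

Call:
send_rows(moves=[30,0,0,-1,75,-1,0,-4,125,-2,0,-8,175,-3,0,-12,225,-4,0,-15,270,-5,0,-17.3,295,-5,0,-17.3,302,-5,0,-17.3])

```text
clock: 16.58
tcp_pos: [0.4797, 0.0159, 0.0994]
orientation: [-2.064, -2.366, 0.001]
contact_force: [-0.3, -0.1, -0.9]
grip_width: 0.0085
```

Call:
send_rows(moves=[0,0,0,0,0,0,0,0])

```text
clock: 16.82
tcp_pos: [0.4799, 0.0126, 0.0999]
orientation: [-2.071, -2.362, 0.002]
contact_force: [0.1, -0.4, -0.1]
grip_width: 0.0087
```

```bash
python3 - <<'E'
from h import *
from bench import r
f=r.grab_frame("top");np.savez("t5.npz",**f);crop(f["img"],195,145,305,260,5,"pics/t5.png")
f=r.grab_frame("wrist");np.savez("w5.npz",**f);cv2.imwrite("pics/w5.png",f["img"][:,:,::-1])
to((.4805,.0136,.0335),97.6)
E
```

```text
t 16.93 tcp [0.4801 0.0128 0.1001] yaw 97.51 F [ 0.  -0.1 -1.2] w 0.009 j7 -0.29
  shift [ 0.7  0.6 66.6] turn -0.1
```

View pics/t5.png

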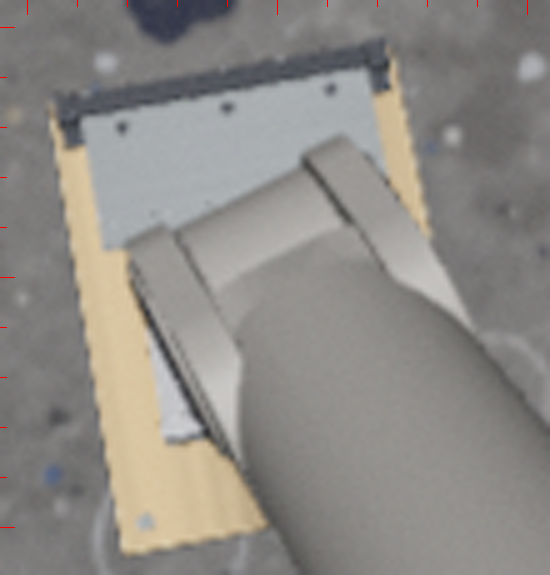

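View pics/w5.png

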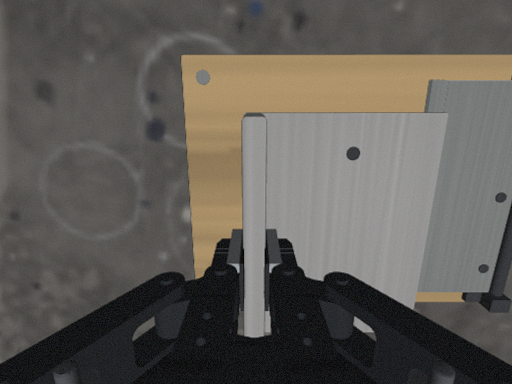

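```bash
python3 - <<'E'
from h import *
f=np.load("w5.npz")
def L(ps,z):
    P=[ray(f,p,z)[:2] for p in ps];d=P[1]-P[0];print(np.round(P,4),np.degrees(np.arctan2(d[1],d[0])).round(2),np.linalg.norm(d).round(4));return P
b=L([(182,55.5),(505,55)],.018)
l=L([(431,80.5),(505,80.5)],.032)
l=L([(431,80),(418,292)],.036)
n=L([(182,56),(194,275)],.018)
s=L([(275,113),(447,113)],.0914)
L([(447,113),(415,306)],.0914)
O=np.array([.5596,.0259]);a=np.radians(7.6);u=np.array([np.cos(a),np.sin(a)]);v=np.array([-u[1],u[0]])
for q in(b,l,n,s):
    for p in q:print(((p-O)@u).round(4),((p-O)@v).round(4))
E
```

```text
[[0.4183 0.1063]
 [0.6376 0.1353]] 7.53 0.2212
[[0.5846 0.111 ]
 [0.6328 0.1173]] 7.45 0.0486
[[ 0.5823  0.1108]
 [ 0.619  -0.0443]] -76.68 0.1593
[[ 0.4183  0.106 ]
 [ 0.439  -0.0637]] -83.06 0.171
[[0.4817 0.0791]
 [0.5645 0.09  ]] 7.44 0.0835
[[ 0.5645  0.09  ]
 [ 0.5801 -0.0194]] -81.85 0.1105
-0.1294 0.0984
0.0917 0.0981
0.0337 0.0811
0.0496 -0.0774
-0.1295 0.0981
-0.1314 -0.0729
-0.0701 0.0631
0.0133 0.0628
```

Strip and board agree: both yaws are about 7.5°, and the lateral offset between strip and board is under 1 mm. The edge is about 20 mm short of the lead-in. I'll lower it onto the board.

Call:
send_rows(moves=[0,0,20,0,0,0,45,0,0,0,60,0,0,0,66,0,0,0,67,0,0,0,67,0])

```text
clock: 17.68
tcp_pos: [0.4808, 0.0142, 0.0338]
orientation: [2.068, 2.364, 0.001]
contact_force: [-0.5, -0.3, -1.5]
grip_width: 0.0085
```

Call:
send_rows(moves=[0,0,1,0,0,0,2,0,0,0,2.5,0,0,0,2.5,0])

```text
clock: 18.18
tcp_pos: [0.4803, 0.0142, 0.0308]
orientation: [2.069, 2.364, -0.0]
contact_force: [0.1, -0.2, -0.8]
grip_width: 0.0085
```

```bash
python3 - <<'E'
from h import *
from bench import r
to((.5647-.0,.0243,.031),97.5)
f=r.grab_frame("scene");crop(f["img"],190,165,340,260,5,"pics/s6.png")
E
```

```text
t 18.18 tcp [0.4803 0.0142 0.0308] yaw 97.63 F [ 0.1 -0.2 -0.8] w 0.0085 j7 -0.39
  shift [-1.2 85.  -0.2] turn 0.1
```

View pics/s6.png

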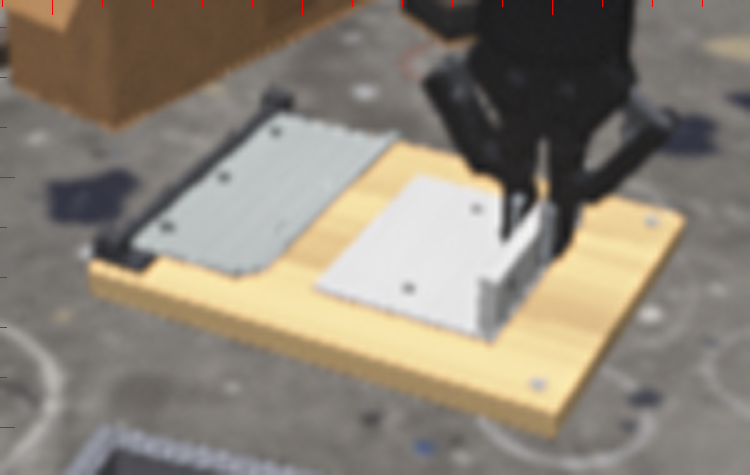

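The strip is level just above the board. I'll step down to find contact.

Call:
send_rows(moves=[0,0,0.5,0,0,0,0.5,0])

```text
clock: 18.48
tcp_pos: [0.4803, 0.0142, 0.0307]
orientation: [2.068, 2.364, -0.0]
contact_force: [-1.9, -0.1, 4.9]
grip_width: 0.0088
```

Call:
send_rows(moves=[0,0,0.5,0,0,0,0.5,0])

```text
clock: 18.73
tcp_pos: [0.4803, 0.0142, 0.0306]
orientation: [2.068, 2.364, -0.001]
contact_force: [-4.4, -0.4, 11.6]
grip_width: 0.0088
```

Call:
send_rows(moves=[0,0,0.5,0,0,0,0.5,0])

```text
clock: 18.98
tcp_pos: [0.4803, 0.0142, 0.0306]
orientation: [2.068, 2.364, -0.001]
contact_force: [-6.0, -1.1, 19.1]
grip_width: 0.0089
```

Contact at TCP z ≈ 0.0307, stiffness about 14 N/mm. I'll ease off to a light touch and slide.

Call:
send_rows(moves=[0,0,-1.2,0,0,3,-1.2,0,0,9,-1.2,0,0,16,-1.2,0,0,23,-1.2,0,0,29,-1.2,0,0,30,-1.2,0,0,30,-1.2,0])

```text
clock: 19.98
tcp_pos: [0.5094, 0.0181, 0.0307]
orientation: [-2.068, -2.364, 0.002]
contact_force: [-3.9, -1.0, 9.5]
grip_width: 0.0087
```

```bash
python3 - <<'E'
from h import *
from bench import r
to((.5647-.0,.0243,.031),97.5)
f=r.grab_frame("scene");crop(f["img"],190,165,340,260,5,"pics/s7.png")
f=r.grab_frame("wrist");np.savez("w7.npz",**f);cv2.imwrite("pics/w7.png",f["img"][:,:,::-1])
E
```

```text
t 19.98 tcp [0.5094 0.0181 0.0307] yaw 97.63 F [-3.9 -1.   9.5] w 0.0087 j7 -0.38
  shift [-1.2 55.6 -0.4] turn 0.1
```

View pics/s7.png

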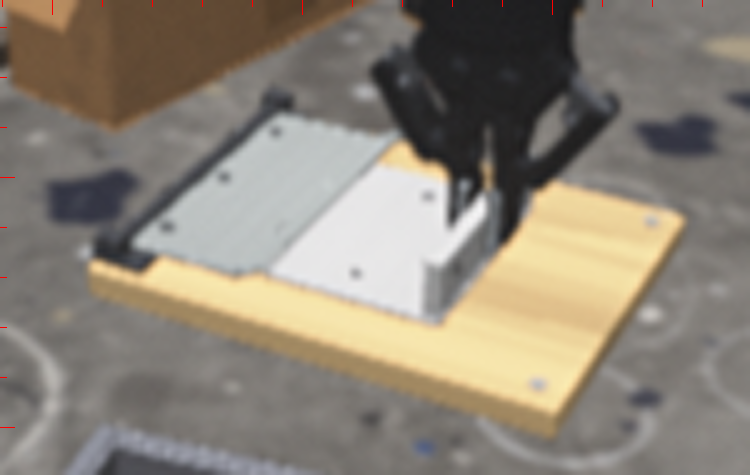

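View pics/w7.png

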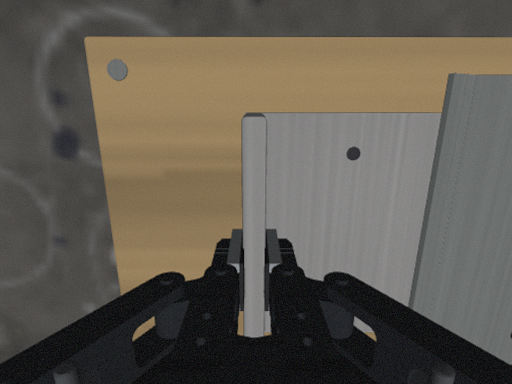

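```bash
python3 - <<'E'
from h import *
f=np.load("w7.npz")
O=np.array([.5596,.0259]);a=np.radians(7.6);u=np.array([np.cos(a),np.sin(a)]);v=np.array([-u[1],u[0]])
for n,ps,z in(("board",[(90,38),(300,38),(505,38)],.018),("lap",[(470,74),(508,74)],.0285),("strip",[(272,112.5),(438,112.5)],.022),("upst +y end",[(254,113)],.056),("near",[(86,38),(118,275)],.018)):
    P=[ray(f,p,z)[:2] for p in ps];d=P[-1]-P[0];print(n,[(round((p-O)@u,4),round((p-O)@v,4)) for p in P],np.degrees(np.arctan2(d[1],d[0])).round(2))
E
```

```text
board [(np.float64(-0.127), np.float64(0.0984)), (np.float64(-0.0292), np.float64(0.0983)), (np.float64(0.0664), np.float64(0.0983))] 7.57
lap [(np.float64(0.0462), np.float64(0.0818)), (np.float64(0.0633), np.float64(0.0818))] 7.57
strip [(np.float64(-0.0419), np.float64(0.0648)), (np.float64(0.0386), np.float64(0.0648))] 7.57
upst +y end [(np.float64(-0.0506), np.float64(0.066))] 0.0
near [(np.float64(-0.1289), np.float64(0.0984)), (np.float64(-0.1302), np.float64(-0.0275))] -83.03
```

Square (7.57° both) and 1.5 mm off centre. I'll slide on, trimming 1 mm sideways.

Call:
send_rows(moves=[0,4,-0.2,0,-0.5,11,-0.2,0,-1,18,-0.2,0,-1,25,-0.2,0,-1,32,-0.2,0,-1,39,-0.2,0,-1,44,-0.2,0,-1,45,-0.2,0])

```text
clock: 21.08
tcp_pos: [0.5546, 0.0232, 0.0307]
orientation: [-2.068, -2.364, 0.002]
contact_force: [-5.2, -0.7, 7.5]
grip_width: 0.0087
```

```bash
python3 - <<'E'
from h import *
from bench import r
to((.5646,.0249,.031),97.57)
f=r.grab_frame("scene");crop(f["img"],190,165,340,260,5,"pics/s8.png")
E
```

```text
t 21.07 tcp [0.5546 0.0232 0.0307] yaw 97.63 F [-5.2 -0.7  7.5] w 0.0087 j7 -0.36
  shift [ 0.4 10.2 -0.3] turn 0.1
```

View pics/s8.png

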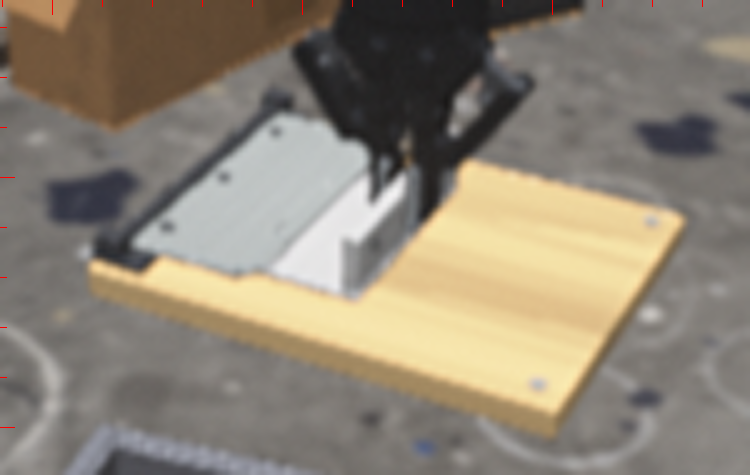

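The lap is still flat, with the strip in the slot and about 10 mm to go. I'll creep in to the stop.

Call:
send_rows(moves=[0,2,0,0,0,4,0,0,0,6,0,0,0,8,0,0,0,8,0,0])

```text
clock: 21.75
tcp_pos: [0.5624, 0.0242, 0.0307]
orientation: [-2.068, -2.364, 0.001]
contact_force: [-2.5, -0.8, 5.1]
grip_width: 0.0085
```

Call:
send_rows(moves=[0,1,0,0,0,2,0,0,0,2,0,0])

```text
clock: 22.12
tcp_pos: [0.5633, 0.0243, 0.0307]
orientation: [-2.068, -2.363, 0.004]
contact_force: [-5.7, -0.3, 9.4]
grip_width: 0.0089
```

Call:
send_rows(moves=[0,1,0,0,0,1,0,0])

```text
clock: 22.38
tcp_pos: [0.5633, 0.0243, 0.0307]
orientation: [-2.067, -2.363, 0.007]
contact_force: [-8.9, -1.6, 13.0]
grip_width: 0.0084
```

The stop is met: TCP held at x=0.5633 while the force rises. I'll ease the forward push and trim to about 10 N.

Call:
send_rows(moves=[0,-1,0,0,0,-1,0,0,0,-1,0,0,0,-1,0,0])

```text
clock: 22.88
tcp_pos: [0.5633, 0.0243, 0.0307]
orientation: [-2.068, -2.363, 0.004]
contact_force: [-6.8, -1.5, 10.5]
grip_width: 0.0086
```

```bash
python3 - <<'E'
from h import *
from bench import r
f=r.grab_frame("wrist");np.savez("w9.npz",**f);cv2.imwrite("pics/w9.png",f["img"][:,:,::-1])
g=r.grab_frame("scene");crop(g["img"],150,165,340,345,4,"pics/s9.png")
to((.5646,.0249,.031),97.57);print(r.get_obs()["contact_force"],r.get_obs()["orientation"])
E
```

```text
t 22.98 tcp [0.5633 0.0243 0.0307] yaw 97.63 F [-6.7 -1.   9.2] w 0.0085 j7 -0.36
  shift [ 0.4  1.3 -0.3] turn 0.1
[-6.69988853 -0.96435843  9.20369084] [-2.06767434 -2.36331405  0.00387338]
```

View pics/w9.png

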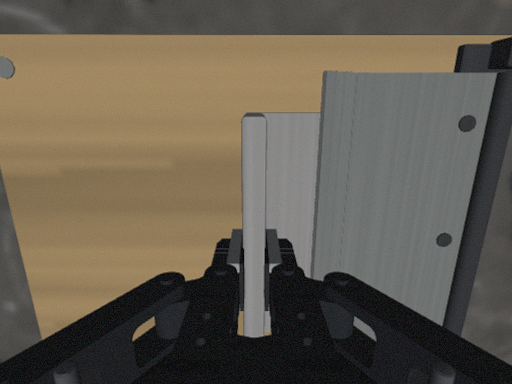

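View pics/s9.png

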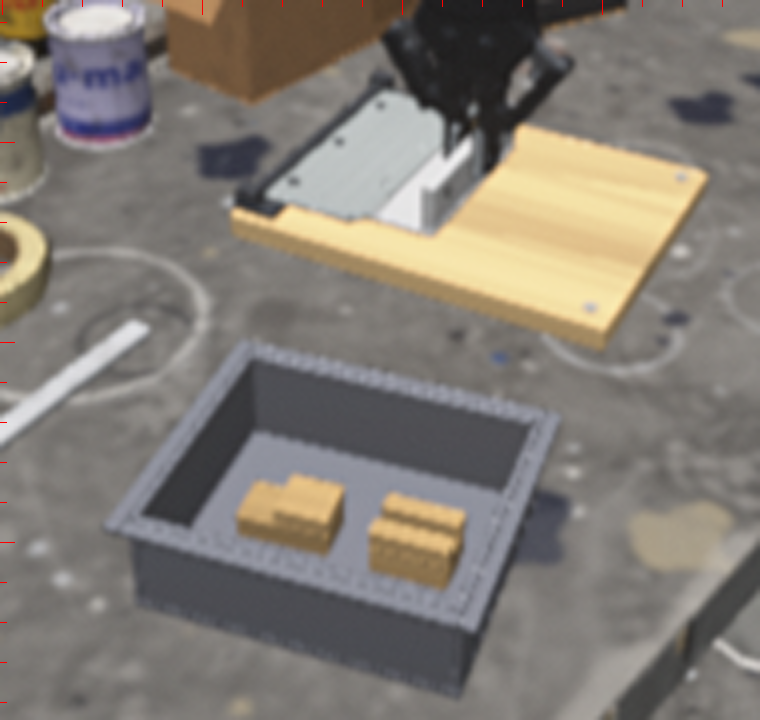

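```bash
python3 - <<'E'
from h import *
from bench import r
f=np.load("w9.npz")
O=np.array([.5596,.0259]);a=np.radians(7.57);u=np.array([np.cos(a),np.sin(a)]);v=np.array([-u[1],u[0]])
for n,ps,z in(("board",[(100,35.5),(440,35.5)],.018),("lap side",[(360,72),(490,72.5)],.0275),("lap near corner",[(323,71.5)],.036),("strip side",[(272,112.5),(320,112.5)],.022),("upst end",[(243.5,113.5),(266,113.5)],.056)):
    P=[ray(f,p,z)[:2] for p in ps];d=P[-1]-P[0];print(n,[(round(float((p-O)@u),4),round(float((p-O)@v),4)) for p in P],np.degrees(np.arctan2(d[1],d[0])).round(2))
o=r.get_obs();print(o["clock"],o["contact_force"].round(1),np.abs(o["qvel"]).max())
print(r.hand_in())
E
```

```text
board [(-0.068, 0.0984), (0.09, 0.0984)] 7.56
lap side [(0.0514, 0.0818), (0.1099, 0.0816)] 7.36
lap near corner [(0.0329, 0.0813)] 0.0
strip side [(0.0123, 0.0639), (0.0356, 0.0639)] 7.57
upst end [(-0.0003, 0.0649), (0.0082, 0.0649)] 7.57
22.975 [-6.7 -1.   9.2] 0.0008619653245656643
the job is handed in; nothing more can be done
None
```

I put both offcuts in the scrap tray and slid the strip in under the lap until it met the stop. I handed the job in at 23.0 s with the strip still gripped. The hand-in gives no verdict, so what follows is from my own measurements.

**Last checks before handing in:**
- **Offcuts:** both lie flat on the tray floor in the last scene picture.
- **Strip fully home:** the tool stopped at x = 0.5633 m while the push force rose. From the tool position, the strip's edge is at board x ≈ 98.5 mm; from the upstand's near face in the wrist picture, about 100 mm. Both are inside the 92–106 mm limit.
- **Centred and square:** the strip is about 0.5 mm off the board's centre line, and its yaw matches the board's to within 0.1°.
- **Lap sheet:** it looks flat in the pictures. I did not measure its angle.
- **Grip and press:** the grip is set at 70 N with an 8.5 mm opening. The downward press was 9–10 N at the wrist, and the arm was at rest.
- **Bystanders:** I never drove the arm near the tape roll, sanding block or can opener. The tape roll and can opener look undisturbed in the last scene picture (partly cropped); I did not recheck the sanding block.

**Disagreements:**
- The tool position and the pictures differ by 1–2 mm on where the strip's edge and the board are. That is about the camera calibration's accuracy.
- The gripper reads 8.5–9 mm on the nominally 10 mm upstand.
- A forward push of about 7 N against the stop and friction remains.

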